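Find the free flap of the slide return station and push it open

TASK

The slide return station on the bench has three identical flaps in its top: two are latched from below and only give slightly, one is free to rock on its pivot. With closed or single fingertips, gently press the ribbed front ends of the flaps one after another until you find the one that rocks, then push that front end down until the flap is wide open (more than about 50 degrees) and leave it standing open, the others shut. Grasp and lift nothing, and leave the cup, jar, counter and forceps around it where they are.

Things in the scene. Friction and masses are not known exactly. Their poses are not given: they have to be found in the camera images.
- station: Slide return station: grey plastic box fixed to the bench, 116 mm (its x) by 230 mm (its y) by 75 mm high, hollow (about 65 mm free depth under the flaps), with three identical aluminium flaps in its top, 74 mm apart along its y. Origin at the centre of its underside, on the bench; z up; -x is its front, towards the robot. Place and turn (0 to 0.45 rad) vary.
- flap_1: One of the three identical flaps, in a different place of the row each time: aluminium plate 84 (its x) x 69 (its y) x 4 mm, flush with the station's top at 75 mm. Origin on its pivot line (along its y), 2 mm under its top; shut, its axes are parallel to the station's. It reaches 47 mm in front of the pivot (-x; ribs 24 to 41 mm out) and 37 mm behind. Two flaps are latched, one is free.
- pivot_1 (a joint): Angle of flap_1 in rad: 0 shut and flush, growing as the ribbed front end goes down and the rear end comes up. A latched flap gives only up to 0.12 rad (stop), against a spring of 3.5 N m/rad, and springs back; the free flap turns under 1 to 3 N on its ribs up to its stop at 1.15 rad and stays at any angle where it is left.
- flap_2: One of the three identical flaps, in a different place of the row each time: aluminium plate 84 (its x) x 69 (its y) x 4 mm, flush with the station's top at 75 mm. Origin on its pivot line (along its y), 2 mm under its top; shut, its axes are parallel to the station's. It reaches 47 mm in front of the pivot (-x; ribs 24 to 41 mm out) and 37 mm behind. Two flaps are latched, one is free.
- pivot_2 (a joint): Angle of flap_2 in rad: 0 shut and flush, growing as the ribbed front end goes down and the rear end comes up. A latched flap gives only up to 0.12 rad (stop), against a spring of 3.5 N m/rad, and springs back; the free flap turns under 1 to 3 N on its ribs up to its stop at 1.15 rad and stays at any angle where it is left.
- flap_3: One of the three identical flaps, in a different place of the row each time: aluminium plate 84 (its x) x 69 (its y) x 4 mm, flush with the station's top at 75 mm. Origin on its pivot line (along its y), 2 mm under its top; shut, its axes are parallel to the station's. It reaches 47 mm in front of the pivot (-x; ribs 24 to 41 mm out) and 37 mm behind. Two flaps are latched, one is free.
- pivot_3 (a joint): Angle of flap_3 in rad: 0 shut and flush, growing as the ribbed front end goes down and the rear end comes up. A latched flap gives only up to 0.12 rad (stop), against a spring of 3.5 N m/rad, and springs back; the free flap turns under 1 to 3 N on its ribs up to its stop at 1.15 rad and stays at any angle where it is left.
- cup_1: Bystander: white specimen cup with a red screw lid, 57 mm across, 60 mm high, loose, in front of the station. Origin at the centre of its underside.
- cell_jar: Bystander: small white jar with a white screw cap, 27 mm across, 51 mm high, loose, in front of the station. Origin at the centre of its underside.
- tally_counter: Bystander: white hand tally counter, 28 x 48 x 50 mm, loose, beside the station's right end. Origin at the centre of its underside.
- forceps: Bystander: steel forceps lying on the bench, 16 x 129 x 10 mm (long along its y), loose, to the right of the station. Origin at the centre of its underside.

How it is judged:
By the outcome, as a careful person would: the job done as asked, in the order asked, and still so for the second after the job is handed in, with the robot touching nothing.
It also fails if it takes over 38 s, if anything falls off the work surface, if the arm or the gripper's body presses on something with over 40 N, if the wrist force passes 120 N, or if a joint passes its speed limit or range.

ROBOT

A 6-joint arm with a two-finger parallel gripper is mounted at the origin on the work surface; the furniture and walls round the work are solid. World frame = base frame: x ahead of the robot, y to its left, z up, the work surface at z = 0. Lengths are in m, angles in rad, forces in N, time in s.
With the tool pointing down it reaches from about 0.4 to 0.825 m from the base axis. Payload 7 kg.
Tool frame: the origin (TCP) lies between the finger pads; the fingertips stand 11 mm ahead of it and the grasp point (between the pads) lies 8 mm behind it (arm.tips_ahead is the distance from the TCP to the fingertips, in m); z points along the fingers, x is the direction in which the jaws open and shut, and the axes are right-handed (so a half turn about z gives the same grasp; the last joint's range is limited). The gripper opens to 88 mm and grips with 3 to 60 N. Pads are 19 mm wide; open, the fingers measure 130 mm over their backs; the gripper's body (78 mm by 193 mm) begins 47 mm behind the grasp point.
Start: joints at [1.607, 0.359, 0.012, 0, -1.224, -0.288], TCP at [0.168, 0.654, 0.238] pointing down, gripper open.
Joint ranges: [-3.07, 3.07], [-1.43, 2.12], [-1.02, 1.25], [-3.03, 1.67], [-3.05, -0], [-3.03, 3.03]. Speed limits (rad/s): [2.39, 2.39, 3.01, 3.14, 3.14, 3.14].

INTERFACE

Orientations are given as [roll, pitch, yaw] about the fixed x, y, z axes, in that order (R = Rz(yaw) Ry(pitch) Rx(roll)).
In Python, from station import arm, optics, finder gives the robot as it stands. The module is installed in compiled form; this text tells all that it offers.
- The arm moves only by the tool apply_moves, never from a script. Its argument "increments" is one flat list of numbers, 6 for each row, row after row: the shift along the world's x, y, z in m, then the turn, a rotation vector about the world's x, y, z in rad. In form: [tx, ty, tz, rx, ry, rz, tx, ty, tz, rx, ry, rz, ...]. A call has 1 to 20 rows; each row shifts and turns the pose as measured when the row begins; what a row does not reach is not made up. A row lasts 1/12 s, in which the tool goes at most 41.7 mm and 7.16 degrees, less where a joint would pass 70% of its speed; a pose out of reach is approached as far as the arm can. A call with a gripper value outside its range is refused whole. "hand" is the closure, from 0 (fully open) to 1 (shut), set as the call begins (left out, the last holds). The fingers move at their own pace and stop on an object; "force" is the grip in N (left out, the last holds). Time passes only in rows, so rows that do not move let the fingers close. It gives the time, the measured TCP pose, the force and the opening at its end, in the units of the state.
- arm.get_state(): the state, without advancing time (a new reading comes with each control period).
- optics.grab_frame(name): name is "scene" or "top"; returns the picture (384x512x3 uint8, red, green, blue); there is no depth.
- optics.camera_model(name): a dict with "fx", "fy", "cx", "cy" (pixels), "world_to_cam" (4x4, takes a point from world to camera coordinates). Camera axes: x right, y up, looking along -z (the intrinsics and any distortion apply to the point x, -y, -z); pixel columns grow to the right and rows downward; lengths in m; the calibration is good to about 2 mm. A picture is of the moment at which its call begins. camera_model takes no time and is no camera call.
- arm.job_done(): hands the job in, once; it reports no verdict.
Trained networks look in the newest picture that a camera, given by its name, has taken for a name from the list of things; names that differ only in an ending like _2 or _b are one class to them, and where a whole thing is asked for, a point or a joint stands for the part that bears it (a point fixed in the world has none). Each returns a list of dicts, best first, with "conf" (0 to 1); they miss things now and then, are a little off and sometimes report something else, mostly with a low value. They report only what shows in the picture. A call takes as long as a camera call.
- finder.find_in(camera, name): "box" ([left, top, right, bottom] in pixels, round what is visible of it).
- finder.landmark_of(camera, name): "point" ([column, row] in pixels: a listed point, or the origin of a listed thing).
The state is a dict: "t": time; "q": joint angles; "qd": joint speeds; "joint_efforts": joint torques, N m; "eef_pos": TCP position; "ee_rot": TCP orientation; "force": force on the tool from outside, world axes, zero at the start; "moment": the same for the moment, N m; "width": finger opening in m.
Only numpy, scipy, OpenCV 4.12 (cv2) and the standard library are available. Lean on these libraries where they do the work, as an engineer would, in place of code of your own. Each camera call takes 0.05 s, during which the arm holds its last target. There are 200 camera calls.

## Working session

There is one attempt and no reset: what is moved stays moved. The work goes in short steps, Python scripts to look and compute and a tool call to move; the robot and the scene stay as the last step left them, time stands still between calls to the robot, and variables do not carry over. Pictures are saved under pics/ and viewed, about 8 in all and at most 12, crops included, and the job is handed in when it is done.

Besides the shell and the picture viewer there is one more tool, called after "Call:" by a JSON object that holds its "name" and its "arguments". apply_moves: Moves the arm, as the interface text tells. Its arguments: {"type":"object","properties":{"increments":{"type":"array"},"hand":{"type":"number"},"force":{"type":"number"}},"required":["increments"]}

```bash
mkdir -p pics; cat > h.py <<'E'
import numpy as np, cv2
from station import arm, optics, finder
def ray(cam,p,z):
    m=optics.camera_model(cam); T=np.linalg.inv(np.array(m["world_to_cam"]))
    d=T[:3,:3]@np.array([(p[0]-m["cx"])/m["fx"],-(p[1]-m["cy"])/m["fy"],-1.]); o=T[:3,3]
    return o+d*(z-o[2])/d[2]
def proj(cam,P):
    m=optics.camera_model(cam); c=np.array(m["world_to_cam"])@np.append(P,1)
    return np.array([m["cx"]+m["fx"]*c[0]/-c[2], m["cy"]-m["fy"]*c[1]/-c[2]])
def snap(cam,n):
    f=optics.grab_frame(cam); cv2.imwrite(f"pics/{n}.png",f[:,:,::-1]); return f
E
python3 - <<'E'
from h import *
np.set_printoptions(precision=3,suppress=True)
a=snap("top","top0");b=snap("scene","sc0")
print(optics.camera_model("top").keys())
for c in("top","scene"):
    for n,z in(("station",0),("flap_1",.073),("cup_1",0),("cell_jar",0),("tally_counter",0)):
        for d in finder.landmark_of(c,n)[:4]: print(c,n,round(d["conf"],2),np.round(d["point"],1),ray(c,d["point"],z)[:2])
s=arm.get_state();print(s["t"],s["eef_pos"],s["ee_rot"],s["force"],arm.tips_ahead)
cv2.imwrite("pics/both0.png",cv2.resize(np.hstack([a,b]),(800,300))[:,:,::-1])
E
```

```text
dict_keys(['fx', 'fy', 'cx', 'cy', 'world_to_cam'])
top station 0.86 [231.6 196.2] [0.598 0.171]
top flap_1 0.94 [253.9 182.1] [0.623 0.111]
top flap_1 0.87 [223.2 189. ] [0.607 0.184]
top flap_1 0.75 [197.4 198.8] [0.584 0.245]
top cup_1 0.75 [219.5 245.5] [0.473 0.201]
top cell_jar 0.67 [254.6 228.8] [0.514 0.112]
top tally_counter 0.62 [280.6 165.8] [0.676 0.045]
scene station 0.76 [226.8 224.6] [0.599 0.171]
scene flap_1 0.66 [222.  201.1] [0.605 0.174]
scene flap_1 0.62 [198.4 228.8] [0.574 0.248]
scene flap_1 0.57 [241.7 183.1] [0.621 0.115]
scene cup_1 0.76 [248.8 277.6] [0.468 0.208]
scene cell_jar 0.57 [273.  237.5] [0.516 0.114]
scene tally_counter 0.54 [251.1 175. ] [0.684 0.048]
0.6 [0.168 0.654 0.238] [ 3.142  0.    -1.823] [0.659 0.079 0.244] 0.011
```

View pics/top0.png

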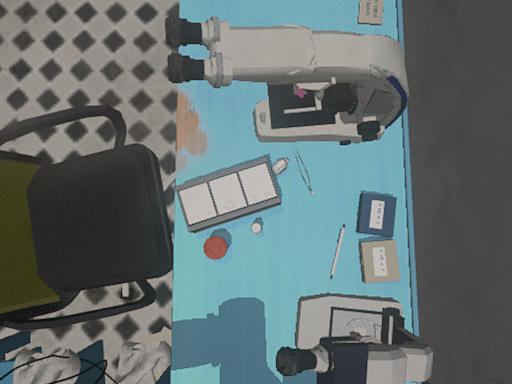

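View pics/sc0.png

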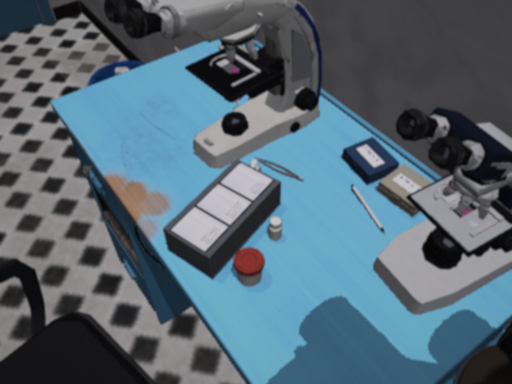

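The top view shows the station at about (230,193) px, with the flaps at (197,199), (223,189) and (254,182). The cup (216,246) and jar (256,228) stand in front of it, and the counter (280,165) is at its right end. Both cameras agree on this, giving a station yaw of about 0.31. I'll approach the left flap with closed fingers, tilted 20° so the gripper body stays clear of the flap's rising rear end.

Call:
{"name": "apply_moves", "arguments": {"increments": [0.022,-0.024,-0.003,0,0,0.1126,0.022,-0.024,-0.003,0,0,0.1126,0.022,-0.024,-0.003,0,0,0.1126,0.022,-0.024,-0.003,0,0,0.1126,0.022,-0.024,-0.003,0,0,0.1126,0.022,-0.024,-0.003,0,0,0,0.022,-0.024,-0.003,0.0267,-0.0833,0,0.022,-0.024,-0.003,0.0267,-0.0833,0,0.022,-0.024,-0.003,0.0267,-0.0833,0,0.022,-0.024,-0.003,0.0267,-0.0833,0,0.022,-0.024,-0.003,0,0,0,0.022,-0.024,-0.003,0,0,0,0.022,-0.024,-0.003,0,0,0,0.022,-0.024,-0.003,0,0,0], "hand": 1, "force": 20}}

```text
t: 1.77
eef_pos: [0.479, 0.3027, 0.1908]
ee_rot: [-2.779, -0.014, -1.219]
force: [0.3, 0.1, 1.0]
width: 0.0023
```

```bash
cat >> h.py <<'E'
from scipy.spatial.transform import Rotation as Ro
np.set_printoptions(precision=4,suppress=True)
YAW=.31; C=np.array([.602,.1795,.073]); S=Ro.from_euler('z',YAW)
def target(k,p,t):  # k=+1 left,0,-1; p=TCP in flap frame (pivot origin)
    return C+S.apply([p[0],.074*k,p[1]]), S*Ro.from_euler('y',-t)*Ro.from_euler('xyz',[np.pi,0,-np.pi/2])
def tcp(th,r,t=.35): # pivot-side tip corner on flap surface
    c=r*np.array([-np.cos(th),-np.sin(th)])+.002*np.array([-np.sin(th),np.cos(th)])
    return c-.0095*np.array([np.cos(t),np.sin(t)])-.011*np.array([np.sin(t),-np.cos(t)])
def resid(P,R):
    s=arm.get_state(); return P-s["eef_pos"],(R*Ro.from_euler('xyz',s["ee_rot"]).inv()).as_rotvec()
E
python3 - <<'E'
from h import *
print(resid(*target(1,[-.0338,.032],.35)))
for th in (0.35,.5,.65,.8,.95,1.1): print(th,tcp(th,.030), S.apply([*tcp(th,.03)[:1],0,tcp(th,.03)[1]])-S.apply([-.0338,0,.0156]))
E
```

```text
(array([ 0.0682, -0.0631, -0.0858]), array([ 0.0088,  0.0165, -0.042 ]))
0.35 [-0.0416 -0.0013] [-0.0074 -0.0024 -0.0169]
0.5 [-0.04   -0.0056] [-0.0059 -0.0019 -0.0212]
0.65 [-0.0378 -0.0095] [-0.0038 -0.0012 -0.0251]
0.8 [-0.035  -0.0131] [-0.0012 -0.0004 -0.0287]
0.95 [-0.0318 -0.0162] [ 0.0019  0.0006 -0.0318]
1.1 [-0.0281 -0.0188] [ 0.0054  0.0017 -0.0344]
```

Call:
{"name": "apply_moves", "arguments": {"increments": [0.017,-0.016,0,0.004,0.008,-0.02,0.017,-0.016,-0.012,0.004,0.008,-0.02,0.017,-0.016,-0.025,0,0,0,0.017,-0.015,-0.025,0,0,0,0,0,-0.012,0,0,0,0,0,0,0,0,0]}}

```text
t: 2.27
eef_pos: [0.5535, 0.2323, 0.1179]
ee_rot: [-2.785, 0.005, -1.266]
force: [0.3, 0.1, -0.8]
width: 0.0004
```

```bash
python3 - <<'E'
from h import *
print(resid(*target(1,[-.0338,.0156],.35)), arm.get_state()["force"])
a=snap("top","t1");b=snap("scene","s1")
cv2.imwrite("pics/v1.png",np.hstack([cv2.resize(a[120:270,140:340],(400,300)),cv2.resize(b[120:300,130:330],(400,360))[:300]])[:,:,::-1])
E
```

```text
(array([-0.0063,  0.0074, -0.0293]), array([-0.0068,  0.0052,  0.005 ])) [ 0.3023  0.1046 -0.7636]
```

View pics/v1.png

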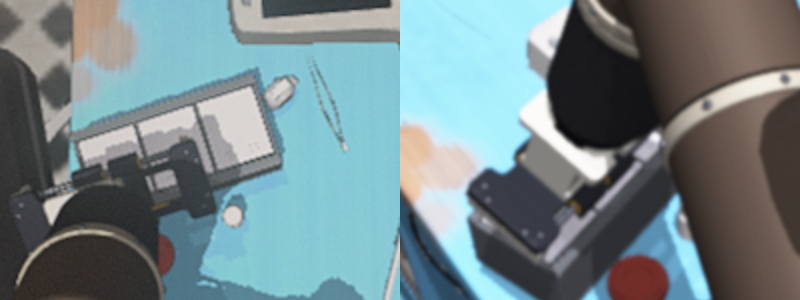

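The crops show the closed fingers over the front of the left flap, with the cup and jar clear. Next I correct the 1 cm lateral offset and press gently.

Call:
{"name": "apply_moves", "arguments": {"increments": [-0.006,0.007,-0.012,0,0,0,0,0,-0.012,0,0,0,0,0,-0.004,0,0,0,0,0,0,0,0,0]}}

```text
t: 2.7
eef_pos: [0.5498, 0.2469, 0.0987]
ee_rot: [-2.771, 0.009, -1.259]
force: [-0.1, 0.2, -0.0]
width: 0.0006
```

Call:
{"name": "apply_moves", "arguments": {"increments": [0,0,-0.002,0,0,0,0,0,0,0,0,0]}}

```text
t: 2.87
eef_pos: [0.5509, 0.2484, 0.1]
ee_rot: [-2.767, 0.009, -1.258]
force: [0.8, -0.1, -0.4]
width: 0.0003
```

Call:
{"name": "apply_moves", "arguments": {"increments": [0,0,-0.002,0,0,0,0,0,0,0,0,0]}}

```text
t: 3.03
eef_pos: [0.5524, 0.25, 0.1015]
ee_rot: [-2.761, 0.01, -1.256]
force: [0.3, -0.6, -0.0]
width: 0.0005
```

There's a steady bias of roughly (+0.7, +0.8, +1.8) mm per row with no contact, so I'll compensate for it.

Call:
{"name": "apply_moves", "arguments": {"increments": [-0.003,-0.006,-0.004,0,0,0,-0.003,-0.005,-0.004,0,0,0,-0.0007,-0.001,-0.004,0,0,0,-0.0007,-0.001,-0.004,0,0,0]}}

```text
t: 3.37
eef_pos: [0.5516, 0.2424, 0.0964]
ee_rot: [-2.748, 0.009, -1.253]
force: [1.5, 0.2, 1.7]
width: 0.0005
```

Call:
{"name": "apply_moves", "arguments": {"increments": [-0.0007,-0.0008,-0.003,0,0,0,-0.0007,-0.0008,-0.003,0,0,0]}}

```text
t: 3.53
eef_pos: [0.5541, 0.2385, 0.0959]
ee_rot: [-2.748, 0.011, -1.265]
force: [0.8, -0.2, -0.2]
width: 0.0005
```

Call:
{"name": "apply_moves", "arguments": {"increments": [-0.0007,-0.0008,-0.003,0,0,0,-0.0007,-0.0008,-0.003,0,0,0]}}

```text
t: 3.7
eef_pos: [0.5555, 0.2373, 0.0954]
ee_rot: [-2.748, 0.007, -1.262]
force: [1.3, 0.0, 0.6]
width: 0.0006
```

Call:
{"name": "apply_moves", "arguments": {"increments": [-0.003,0.0,-0.005,0,0,0,-0.003,0.0,-0.005,0,0,0]}}

```text
t: 3.87
eef_pos: [0.5508, 0.2396, 0.0917]
ee_rot: [-2.754, 0.004, -1.258]
force: [-0.3, 0.7, -0.4]
width: 0.0004
```

```bash
python3 - <<'E'
from h import *
s=arm.get_state(); print(s); print(resid(*target(1,[-.0338,.0156],.35)))
E
```

```text
{'t': 3.8667, 'q': array([ 0.3975,  0.1867, -1.0004,  1.6657, -0.0287, -0.1745]), 'qd': array([ 0.0556,  0.0164, -0.0304,  0.0044, -0.0266, -0.0242]), 'joint_efforts': array([ -0.6278, -35.3021,  20.0922,  -0.3186,  -0.1745,   0.0641]), 'eef_pos': array([0.5508, 0.2396, 0.0917]), 'ee_rot': array([-2.7542,  0.0036, -1.2577]), 'force': array([-0.3012,  0.6785, -0.3727]), 'moment': array([-0.4628,  1.1843, -0.0311]), 'width': 0.00043661848780644693}
(array([-0.0035,  0.0001, -0.0031]), array([-0.0149,  0.0345, -0.003 ]))
```

Joints 3, 4 and 5 are at or near their limits, with the wrist near singular. That's the source of the drift, and the tilt caused it. I'll rise and undo the tilt, since a vertical tool still clears the flap's rear end by about 10 mm.

Call:
{"name": "apply_moves", "arguments": {"increments": [0,0,0.015,-0.015,0.045,0,0,0,0.015,-0.015,0.045,0,0,0,0.015,-0.015,0.045,0,0,0,0.015,-0.015,0.045,0]}}

```text
t: 4.2
eef_pos: [0.6186, 0.2187, 0.1426]
ee_rot: [-2.702, -0.059, -1.287]
force: [3.0, -1.2, 2.1]
width: 0.0004
```

```bash
python3 - <<'E'
from h import *
s=arm.get_state(); print(s["q"],s["qd"]); print(resid(*target(1,[-.036,.06],.0)))
E
```

```text
[ 0.6287  0.1934 -0.8268  0.9236 -0.2457  0.3701] [ 0.5966  0.0214  0.7102 -2.1951 -0.8021  1.712 ]
(array([-0.0734,  0.0203, -0.0096]), array([-0.073 ,  0.4372,  0.0127]))
```

Call:
{"name": "apply_moves", "arguments": {"increments": [-0.01,0.003,0.015,-0.015,0.08,0,-0.01,0.003,0.015,-0.015,0.08,0,-0.01,0.003,0.01,-0.015,0.08,0,-0.01,0.003,0.0,-0.015,0.08,0]}}

```text
t: 4.53
eef_pos: [0.6038, 0.2172, 0.173]
ee_rot: [-2.908, -0.066, -1.282]
force: [2.1, -2.9, 0.9]
width: 0.0007
```

```bash
python3 - <<'E'
from h import *
s=arm.get_state(); print(s["q"],s["qd"]); print(resid(*target(1,[-.036,.06],.0)))
E
```

```text
[ 0.7355  0.2303 -0.4475  0.2401 -0.7233  0.9645] [ 0.0582  0.3129  1.1933 -1.5306 -1.6024  1.3846]
(array([-0.0587,  0.0218, -0.04  ]), array([-0.0064,  0.242 ,  0.0139]))
```

Call:
{"name": "apply_moves", "arguments": {"increments": [-0.014,0.005,0,0,0.06,0,-0.014,0.005,-0.005,0,0.06,0,-0.014,0.005,-0.01,0,0.06,0,-0.014,0.005,-0.01,0,0.05,0,0,0,0,0,0,0]}}

```text
t: 4.95
eef_pos: [0.5419, 0.2503, 0.1495]
ee_rot: [3.14, 0.014, -1.257]
force: [-1.3, 0.5, 0.1]
width: 0.0001
```

```bash
python3 - <<'E'
from h import *
s=arm.get_state(); print(s["q"],s["qd"],s["force"]); print(resid(*target(1,[-.036,.06],.0)))
E
```

```text
[ 0.751   0.3023 -0.2776 -0.0162 -0.9862  1.1429] [ 0.017  -0.0157  0.0053  0.0456  0.0292 -0.0106] [-1.2725  0.4906  0.1459]
(array([ 0.0032, -0.0113, -0.0165]), array([-0.0132, -0.0057, -0.0041]))
```

Call:
{"name": "apply_moves", "arguments": {"increments": [0.005,-0.011,-0.016,0,0,0,0,0,-0.016,0,0,0,0,0,-0.016,0,0,0,0,0,0,0,0,0]}}

```text
t: 5.28
eef_pos: [0.5474, 0.242, 0.1008]
ee_rot: [-3.138, 0.012, -1.248]
force: [-1.4, -0.1, -1.1]
width: 0.0004
```

```bash
python3 - <<'E'
from h import *
s=arm.get_state(); print(s["q"],s["force"]); print(resid(*target(1,[-.034,.013],.0)))
E
```

```text
[ 0.7362  0.3526 -0.3335 -0.0126 -0.8761  1.1657] [-1.358  -0.0649 -1.0979]
(array([-0.0003, -0.0024, -0.0148]), array([-0.013 ,  0.    , -0.0131]))
```

Tracking is good again, so I'll press the left flap.

Call:
{"name": "apply_moves", "arguments": {"increments": [0,-0.002,-0.008,0,0,0,0,0,-0.006,0,0,0,0,0,0,0,0,0]}}

```text
t: 5.53
eef_pos: [0.5475, 0.2405, 0.0871]
ee_rot: [-3.135, 0.011, -1.244]
force: [0.7, 0.5, 0.3]
width: 0.0004
```

Call:
{"name": "apply_moves", "arguments": {"increments": [0,0,-0.002,0,0,0,0,0,0,0,0,0]}}

```text
t: 5.7
eef_pos: [0.5479, 0.2408, 0.0859]
ee_rot: [-3.134, 0.011, -1.243]
force: [0.7, -0.1, -0.3]
width: 0.0004
```

Call:
{"name": "apply_moves", "arguments": {"increments": [0,0,-0.002,0,0,0,0,0,0,0,0,0]}}

```text
t: 5.87
eef_pos: [0.5485, 0.2413, 0.0849]
ee_rot: [-3.132, 0.011, -1.243]
force: [-0.4, -0.2, -0.2]
width: 0.0002
```

Call:
{"name": "apply_moves", "arguments": {"increments": [0,-0.001,-0.003,0,0,0,0,0,-0.001,0,0,0]}}

```text
t: 6.03
eef_pos: [0.5493, 0.2409, 0.0818]
ee_rot: [-3.129, 0.012, -1.243]
force: [-0.6, -1.3, 2.0]
width: 0.0004
```

Call:
{"name": "apply_moves", "arguments": {"increments": [0,0,-0.003,0,0,0,0,0,-0.001,0,0,0]}}

```text
t: 6.2
eef_pos: [0.5497, 0.241, 0.078]
ee_rot: [-3.128, 0.012, -1.243]
force: [0.2, 0.5, 1.7]
width: 0.0009
```

The tip is 8 mm below flush at only about 2 N, and a latched flap would have hit its stop by now. So this is the free flap, and I'll push it down, then inward.

Call:
{"name": "apply_moves", "arguments": {"increments": [-0.001,0,-0.005,0,0,0,-0.001,0,-0.005,0,0,0,0,0,-0.005,0,0,0,0,0,0,0,0,0]}}

```text
t: 6.53
eef_pos: [0.5477, 0.2409, 0.0615]
ee_rot: [-3.128, 0.012, -1.243]
force: [-0.6, -0.3, 0.5]
width: 0.0005
```

```bash
python3 - <<'E'
from h import *
s=arm.get_state(); print(s["q"],s["force"]); print(S.inv().apply(np.array(s["eef_pos"])-C)-[0,.074,0],resid(*target(1,[-.0246,-.0114],.0)))
a=snap("top","t2");b=snap("scene","s2")
cv2.imwrite("pics/v2.png",np.hstack([cv2.resize(a[120:270,140:340],(400,300)),cv2.resize(b[120:300,130:330],(400,360))[:300]])[:,:,::-1])
E
```

```text
[ 0.7368  0.3944 -0.3812 -0.0085 -0.7776  1.168 ] [-0.5945 -0.2634  0.5396]
[-0.033   0.0011 -0.0115] (array([0.0083, 0.0015, 0.0001]), array([-0.0162,  0.0092, -0.018 ]))
```

View pics/v2.png

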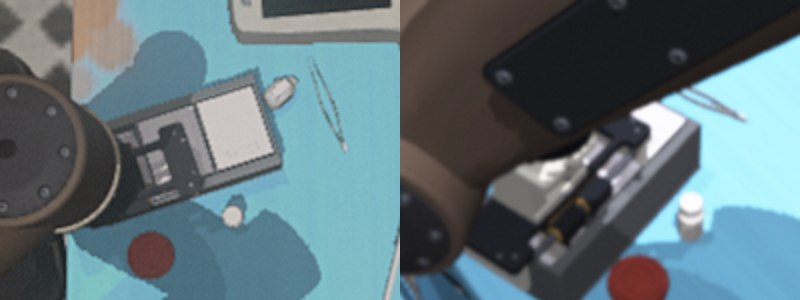

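The fingers are inside the left opening with almost no force, and the cup and jar haven't moved. Next I slide inward to widen the flap.

Call:
{"name": "apply_moves", "arguments": {"increments": [0.003,0.001,0,0,0,0,0.003,0.001,0,0,0,0,0.003,0.001,0,0,0,0,0.001,0,0,0,0,0]}}

```text
t: 6.97
eef_pos: [0.5569, 0.2433, 0.0611]
ee_rot: [-3.132, 0.012, -1.243]
force: [-1.4, 0.9, 0.7]
width: 0.0006
```

```bash
python3 - <<'E'
from h import *
s=arm.get_state(); print(s["force"],S.inv().apply(np.array(s["eef_pos"])-C)-[0,.074,0])
E
```

```text
[-1.4438  0.9451  0.7311] [-0.0235  0.0005 -0.0119]
```

Call:
{"name": "apply_moves", "arguments": {"increments": [0.002,0.0006,0,0,0,0,0.001,0,0,0,0,0]}}

```text
t: 7.13
eef_pos: [0.5577, 0.2433, 0.0607]
ee_rot: [-3.137, 0.011, -1.244]
force: [-10.1, 4.1, 8.1]
width: 0.0007
```

Call:
{"name": "apply_moves", "arguments": {"increments": [-0.003,-0.001,0.005,0,0,0,-0.002,-0.001,0.015,0,0,0,0,0,0.03,0,0,0,0,0,0.035,0,0,0,0,0,0.035,0,0,0,-0.02,0.02,0.03,0,0,0,-0.025,0.03,0,0,0,0,-0.025,0.03,0,0,0,0,-0.025,0.03,0,0,0,0,-0.025,0.03,0,0,0,0,-0.025,0.03,0,0,0,0,-0.025,0.03,0,0,0,0,-0.02,0.03,0,0,0,0,-0.02,0.03,0,0,0,0]}}

```text
t: 8.3
eef_pos: [0.3411, 0.5085, 0.229]
ee_rot: [-3.116, 0.024, -1.254]
force: [1.8, -0.2, 0.5]
width: 0.0005
```

```bash
python3 - <<'E'
from h import *
s=arm.get_state(); print(s["q"],s["force"],s["eef_pos"],s["t"])
a=snap("top","t3");b=snap("scene","s3")
cv2.imwrite("pics/v3.png",np.hstack([cv2.resize(a[120:270,140:340],(400,300)),cv2.resize(b[140:300,150:310],(400,400))])[:,:,::-1] if 0 else np.hstack([cv2.resize(a[120:270,150:300],(400,400)),cv2.resize(b[140:300,150:310],(400,400))])[:,:,::-1])
for k in(1,0,-1):
  P=C+S.apply([0,.074*k,0]); print(proj("top",P),proj("scene",P))
E
```

```text
[ 1.3037  0.2415 -0.1777  0.0092 -1.1178  0.5796] [ 1.8432 -0.1893  0.4606] [0.3411 0.5085 0.229 ] 8.3
[195.2828 200.5946] [195.8543 227.6019]
[225.0974 190.9313] [220.4614 203.1596]
[254.8224 181.297 ] [243.1358 180.6371]
```

View pics/v3.png

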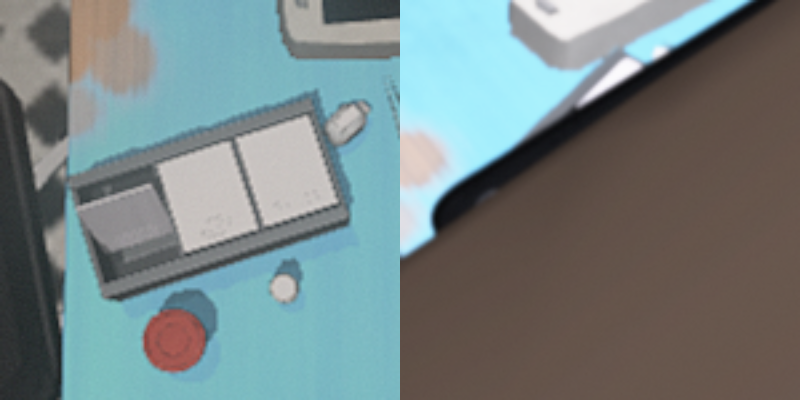

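The left flap stands open with the other two shut. The push force rose to about 10 N, which points to the flap's stop. I'll check the angle by projection, check that the bystanders haven't moved, and hand in.

```bash
python3 - <<'E'
from h import *
P=C+S.apply([0,.074,0])
for th in(.8,.95,1.15):
  for nm,r,s in(("rear",.037,1),("front",.047,-1)):
    for y in(.0345,-.0345):
      p=P+S.apply([s*r*np.cos(th)-.002*np.sin(th),y,s*r*np.sin(th)+.002*np.cos(th)])
      print(th,nm,(proj("top",p)-[150,120])*400/150,end=" ")
  print()
for n in("cup_1","cell_jar","tally_counter","forceps"):
  print(n,[np.round(d["point"],1) for d in finder.landmark_of("top",n)[:1]])
print([(round(d["conf"],2),np.round(d["point"],1)) for d in finder.landmark_of("top","flap_1")])
E
```

```text
0.8 rear [ 68.0702 197.2123] 0.8 rear [144.5198 172.4843] 0.8 front [102.3878 265.5747] 0.8 front [174.29   242.2094] 
0.95 rear [ 68.5782 201.6385] 0.95 rear [145.3729 176.7922] 0.95 front [101.8591 260.4528] 0.95 front [173.34   237.2316] 
1.15 rear [ 69.8042 208.4955] 1.15 rear [146.9697 183.5187] 1.15 front [100.556  252.6104] 1.15 front [171.5758 229.55  ] 
cup_1 [array([220.2, 248.3])]
cell_jar [array([255.5, 230.9])]
tally_counter [array([279.3, 166.1])]
forceps [array([304. , 171.6])]
[(0.7, array([224.4, 193.7])), (0.59, array([255.7, 180.9])), (0.43, array([217.6, 248.9]))]
```

```bash
python3 - <<'E'
from h import *
a=cv2.imread("pics/top0.png");b=cv2.imread("pics/t3.png")
for n,(x0,y0,x1,y1) in dict(cup=(204,232,228,260),jar=(249,220,263,236),counter=(272,155,290,176),forceps=(294,146,316,196)).items():
  m=cv2.matchTemplate(b[y0-8:y1+8,x0-8:x1+8],a[y0:y1,x0:x1],cv2.TM_CCOEFF_NORMED);_,v,_,l=cv2.minMaxLoc(m);print(n,v,np.array(l)-8)
print(arm.job_done())
E
```

```text
cup 0.9978172183036804 [0 0]
jar 0.9977045655250549 [0 0]
counter 0.9972670078277588 [0 0]
forceps 0.9879472255706787 [0 0]
the job is handed in; nothing more can be done
None
```

The left flap was the free one. I pressed it first with closed fingertips, pushed it open and left it standing; the job is handed in.

- **Finding it:** the left flap gave 8 mm under about 2 N, well past where a latched flap would have stopped. The other two were therefore never pressed.
- **Opening it:** I pushed the front end down, then inward, until the force rose to about 10 N, which I took as its stop. In the last top picture its edges match the projection for about 1.15 rad (66°), by eye to about 4 mm.
- **Final state:** the other two flaps look shut. Template matching between the first and last top pictures shows the cup, jar, counter and forceps shifted by 0 pixels. The landmark finder put the cup and jar 2–3 pixels off, which I took as its noise. It also no longer recognised the opened flap.
- **Time and position:** the run took about 8.5 s of the 38 s allowed, and the arm ended clear of everything.

- **Wrist problem:** my first approach, tilted 20°, drove the wrist nearly singular, with joints 3, 4 and 5 close to their limits. The tool drifted about 7 cm while I backed out above the station, with the measured force staying below 4 N. I then finished with the tool vertical.
- **View blocked:** the arm hid the station in the last scene-camera picture, so the final checks rest on the top camera alone.

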